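# Lock the drive shaft of a bench tube mixer

### The arm

A 6-joint arm with a two-finger parallel gripper is mounted at the origin on the work surface. World frame = base frame: x ahead of the robot, y to its left, z up, the work surface at z = 0. Lengths are in m, angles in degrees, forces in N, time in s.
With the tool pointing down it reaches from about 0.425 to 0.925 m from the base axis. Payload 12.5 kg.
Tool frame: the origin (TCP) lies midway between the tips of the shut fingers; the grasp point (between the pads) lies 19 mm behind it (manip.tcp_to_grasp is the distance from the TCP to the grasp point, in m); z points along the fingers, y is the line along which they close (so a half turn about z gives the same grasp; the last joint's range is limited). The gripper opens to 85 mm and grips with 20 to 120 N. Pads are 22 mm wide; open, the fingers measure 114 mm over their backs; the gripper's body (76 mm by 85 mm) begins 54 mm behind the grasp point. The pads swing forward as they close: fully open they stand 13 mm farther back than shut.
Start: joints at [-76.467, 28.126, 89.318, -0, 62.55, -6.05], TCP at [0.21, -0.589, 0.231] pointing down, gripper open.
Joint ranges: [-177.58, 177.58], [-47.91, 125.51], [2.72, 160], [-65.01, 245.01], [3.68, 167.84], [-153.87, 153.87]. Speed limits (degrees/s): [127.2, 127.2, 159.86, 180, 180, 180].

### API

Orientations are given as [roll, pitch, yaw] about the fixed x, y, z axes, in that order (R = Rz(yaw) Ry(pitch) Rx(roll)).
In Python, from plant import manip, optics, workorder gives the robot as it stands. The module is installed in compiled form; this text tells all that it offers.
- The arm moves only by the tool play_rows, never from a script. Its argument "deltas" is a list of rows, each a list of 6 numbers: the shift along the tool's x, y, z in m, then the turn, a rotation vector about the tool's x, y, z in degrees. A call has 1 to 8 rows; each row is the pose to reach, as a shift and turn from the pose commanded when the call began, along the tool's axes at that moment; what a row does not reach only later rows make up. A row lasts 1/8 s, in which the tool goes at most 62.5 mm and 10.7 degrees, less where a joint would pass 70% of its speed; a pose out of reach is approached as far as the arm can. A call with a gripper value outside its range is refused whole. "gripper" is the finger opening in m, from 0 to 0.0854, set as the call begins (left out, the last holds). The fingers move at their own pace and stop on an object; "grip_force" is the grip in N (left out, the last holds). Time passes only in rows, so rows that repeat a pose let the fingers close. It gives the time, the measured TCP pose, the force, the opening and the grip force at its end, in the units of the state.
- manip.read_state(): the state, without advancing time (a new reading comes with each control period).
- optics.capture(name): name is "side" or "top" or "wrist"; returns (picture, depth): 384x512x3 uint8, red, green, blue; 384x512 float32, m along the optical axis (not along the pixel's ray), 0 where there is no reading.
- optics.calibration(name): a dict with "camera_matrix" (3x3 intrinsics, pixels), "k1" (the pictures are not rectified: a ray, as slopes to the right and down, at radius r is drawn at 1 + k1 r^2 times it, then the intrinsics apply), "R" (3x3) and "t" (3): a world point X has camera coordinates R X + t. Camera axes: x right, y down, z forward; pixel columns grow to the right and rows downward; lengths in m; the calibration is good to about 2 mm. A picture is of the moment at which its call begins: read the wrist's pose just before it. calibration takes no time and is no camera call; for the wrist camera it gives the pose at the moment of the call.
- workorder.job_done(): hands the job in; it is judged then, once.
The state is a dict: "time": time; "joint_positions": joint angles; "qd": joint speeds; "joint_efforts": joint torques, N m; "tcp_pos": TCP position; "orientation": TCP orientation; "ft_force": force on the tool from outside, world axes, zero at the start; "wrist_torque": the same for the moment, N m; "grip_width": finger opening in m; "grasp_force": force on a finger pad.
Only numpy, scipy, OpenCV 4.12 (cv2) and the standard library are available. Lean on these libraries where they do the work, as an engineer would, in place of code of your own. Each camera call takes 0.05 s, during which the arm holds its last target. There are 200 camera calls.

### The job

Lock the mixer's drive shaft: with the fingertips, push the peg of the slotted disc round until the slot lines up with the lock bar, then push the bar by its head through the slot and fully home against the stop. Nothing is to be picked up: leave the bar lying in its guide and leave the rack, jar, vial and timer where they stand.

Things in the scene. Friction and masses are not known exactly. Their poses are not given: they have to be found in the camera images.
- lock_unit: Flat fixed grey drive unit, 385 mm long (its x, -290 to +95), 120 wide (y +-60), flat deck 30 mm above the bench. Origin: on the bench under the disc's axis; +x is the way the bar is pushed, z up. Along x on the deck, 18 mm high: two guide cheeks (x -112 to -52, each 14 thick, 16 apart), the disc (x = 0), the keeper and its stop.
- stop (a point): Middle of the keeper's stop face, on the fixed unit's centre line, 75 mm past the disc's axis (unit x), 9 mm above the deck. The stop is 48 mm wide, 18 high, 14 thick; before it stand two keeper cheeks 18 mm high (unit x 52 to 75, 20 mm apart, each 14 thick), between which the nose ends.
- disc (a joint): Turn of the slotted disc about its vertical axis (rad, counter-clockwise from above). Aluminium, 90 mm diameter, top face 19 mm above the deck, cut across by a slot 22 mm wide, open to the deck. At 0 and at 3.14 the slot is in line with the bar: either will do. Turns from -0.25 to 3.39, starts at 0.5 to 2.64, stays where left; the bar enters within about 0.08 of the line.
- peg (a point): Centre of the top of the disc's upright steel peg: 12 mm diameter, 26 high above the disc's face (top 75 mm above the bench), 30 mm from the disc's axis, square to the slot. At joint value 0 it stands on the unit's +y side, at 1.57 on -x, at 3.14 on -y. Frame turns with the disc, x along the slot. Pushing it round takes 2 to 3 N.
- bar_nose (a point): Tip of the lock bar's nose, 8 mm above the deck. Loose steel bar lying on the deck between the guide cheeks; x along it towards the nose; 197 mm long, 14 wide, 16 high, about 0.35 kg; the last 14 mm of the nose taper to 6 wide. It starts with the nose 50 to 72 mm short of the disc's axis; home, the nose touches the stop.
- bar_head (a point): Centre of the rear face of the bar's head, 197 mm behind the nose, 14 mm above the deck. The head is a plate 10 mm thick, 36 wide, from 1 to 28 mm above the deck: push this face along the bar's +x. The deck behind it is bare. The bar slides with its own dry friction, 1 to 5 N.
- tube_rack: Loose blue tube rack with small white tubes, 60 x 105 mm, 44 mm high; origin under its centre. Leave alone.
- jar: Loose white jar with a blue cap, 54 mm diameter, 70 mm high; origin under its centre. Leave alone.
- vial: Loose amber bottle with a white cap, 44 mm diameter, 75 mm high; origin under its centre. Leave alone.
- timer: Loose white bench timer, 55 x 85 mm, 18 mm high; origin under its centre. Leave alone.
Not all that is in view belongs to the job. Of the things shaped like the part that bears bar_nose, the bare steel one is meant.

How it is judged:
By the outcome, as a careful person would: the job done as asked, in the order asked, and still so for the second after the job is handed in, with the robot touching nothing.
It also fails if it takes over 48 s, if anything falls off the work surface, if the arm or the gripper's body presses on something with over 40 N, if the wrist force passes 120 N, or if a joint passes its speed limit or range.

## Working session

There is one attempt and no reset: what is moved stays moved. The work goes in short steps, Python scripts to look and compute and a tool call to move; the robot and the scene stay as the last step left them, time stands still between calls to the robot, and variables do not carry over. Pictures are saved under pics/ and viewed, at most 10 in all, crops included, and the job is handed in when it is done.

Besides the shell and the picture viewer there is one more tool, called after "Request:" by a JSON object that holds its "fn" and its "kwargs", one argument or row to a line. play_rows: Moves the arm, as the interface text tells. Its arguments: {"type":"object","properties":{"deltas":{"type":"array","items":{"type":"array","items":{"type":"number"}}},"gripper":{"type":"number"},"grip_force":{"type":"number"}},"required":["deltas"]}

```bash
mkdir -p pics
cat > h.py <<'E'
import numpy as np, cv2
from plant import manip, optics, workorder
def ray(c,u,v):
    K=np.array(c["camera_matrix"],float)
    p=cv2.undistortPoints(np.array([[[u,v]]],float),K,np.array([c["k1"],0,0,0.]))[0,0]
    return np.array([p[0],p[1],1.])
def on_z(c,u,v,z):
    R=np.array(c["R"]);t=np.array(c["t"]);C=-R.T@t;d=R.T@ray(c,u,v)
    return C+d*(z-C[2])/d[2]
def save(n,im): cv2.imwrite(n,im[...,::-1])
E
python3 - <<'E'
from h import *
for n in("top","side"):
    im,d=optics.capture(n); save(f"pics/{n}0.png",im); np.save(n+"d.npy",d)
    c=optics.calibration(n); print(n,c)
print(manip.read_state())
E
```

```text
top {'camera_matrix': array([[442.03499064,   0.        , 253.48144713],
       [  0.        , 442.03499064, 195.60933454],
       [  0.        ,   0.        ,   1.        ]]), 'k1': -0.01115422155385372, 'R': array([[ 1.94070280e-02, -9.99811618e-01,  3.08686755e-04],
       [-9.94701196e-01, -1.93390061e-02, -1.00972940e-01],
       [ 1.00959888e-01,  1.65253358e-03, -9.94889125e-01]]), 't': array([-0.01773896,  0.56959865,  1.2761206 ])}
side {'camera_matrix': array([[452.91821806,   0.        , 253.18473576],
       [  0.        , 452.91821806, 191.33213385],
       [  0.        ,   0.        ,   1.        ]]), 'k1': -0.1794808513053809, 'R': array([[-0.92708158, -0.37482899, -0.004792  ],
       [-0.25519627,  0.64044914, -0.72436162],
       [ 0.27458077, -0.67031942, -0.68940357]]), 't': array([0.52808374, 0.21623771, 1.32113243])}
{'time': 0.1, 'joint_positions': array([-7.64686337e+01,  2.81606430e+01,  8.93468604e+01,  7.76711878e-04,
        6.25490622e+01, -6.04883287e+00]), 'qd': array([ 0.02113117, -0.05282986, -0.11004585,  0.01150148,  0.0214533 ,
       -0.00736057]), 'joint_efforts': array([ 2.80526954e-03, -6.19447660e+01, -2.62025946e+01, -1.52412126e-04,
        2.88617477e-03, -2.69159943e-05]), 'tcp_pos': array([ 0.20944773, -0.58864942,  0.23078536]), 'orientation': array([-1.79943822e+02, -6.64572201e-03,  1.95798375e+01]), 'ft_force': array([-0.13165536,  0.46200672,  0.40752039]), 'wrist_torque': array([-0.05507728,  0.02474787,  0.01540914]), 'grasp_force': 0.0, 'grip_width': 0.08526566652702905}
```

View pics/top0.png

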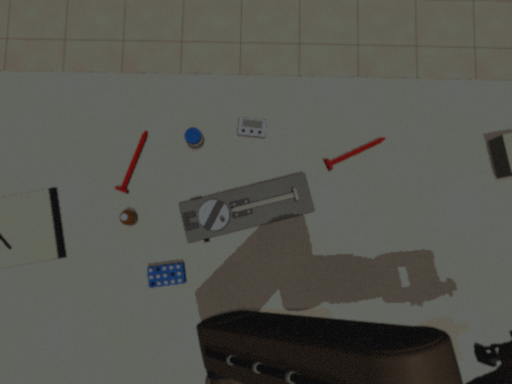

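View pics/side0.png

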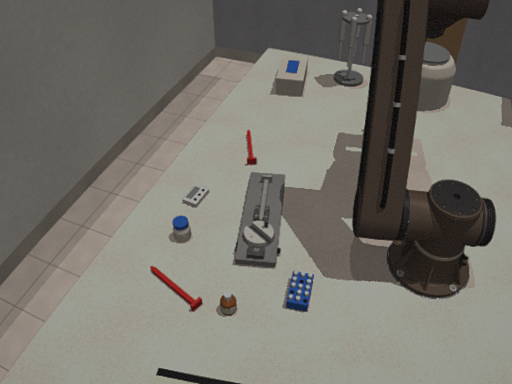

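The top view shows the unit with its disc near (214,215), and the steel bar running to its head at (297,194). The things that could be taken for the bar are the steel one in the guide at (265,203), a red one at (133,162) and another red one at (355,153). I choose the steel one and check it in a close crop.

Run:
```python
from h import *
im=cv2.imread("pics/top0.png")[160:260,170:325]
im=cv2.convertScaleAbs(im,alpha=1.6)
cv2.imwrite("pics/crop0.png",cv2.resize(im,None,fx=5,fy=5,interpolation=cv2.INTER_CUBIC))
```

```text
(no output)
```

View pics/crop0.png

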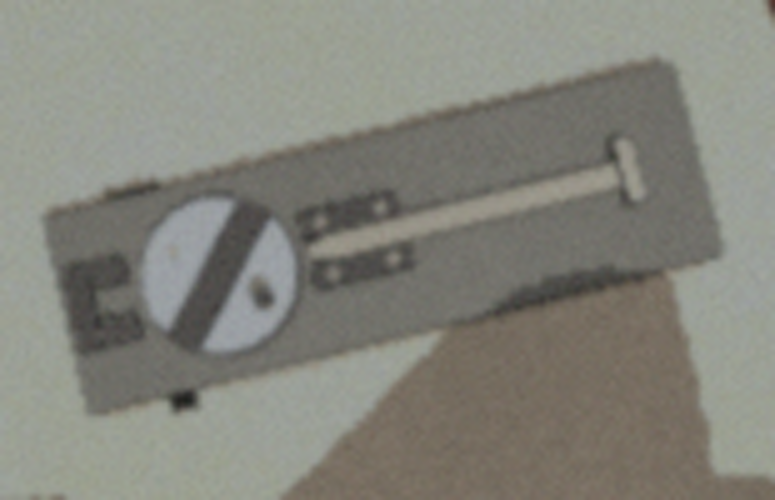

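The crop shows the disc centre at crop (219,273), its slot running from (252,215) to (187,335), and the peg near (260,290). The steel bar's nose is at (308,248) and its head at (628,170). I turn these into world positions.

Run:
```python
from h import *
c=optics.calibration("top")
f=lambda u,v,z: on_z(c,170+(u+.5)/5-.5,160+(v+.5)/5-.5,z)
P=dict(disc=(219,273,.049),s1=(252,215,.049),s2=(187,335,.049),peg=(258,286,.075),nose=(308,248,.046),head=(628,170,.058),c1=(47,214,.03),c2=(668,62,.03),c3=(720,256,.03),c4=(92,412,.03))
W={k:f(*p) for k,p in P.items()}
for k,w in W.items(): print(k,w.round(4))
ax=(W['c1']+W['c4']-W['c2']-W['c3'])[:2]; print("yaw edges",np.degrees(np.arctan2(ax[1],ax[0])), np.linalg.norm(ax)/2)
ctr=(W['c1']+W['c2']+W['c3']+W['c4'])/4; ux=ax/np.linalg.norm(ax); print("origin from edges",ctr[:2]+ux*.0975)
b=(W['nose']-W['head'])[:2]; print("bar yaw",np.degrees(np.arctan2(b[1],b[0])),np.linalg.norm(b))
s=(W['s1']-W['s2'])[:2]; print("slot",np.degrees(np.arctan2(s[1],s[0])))
```

```text
disc [0.5115 0.1082 0.049 ]
s1 [0.5455 0.09   0.049 ]
s2 [0.4753 0.1257 0.049 ]
peg [0.503  0.0835 0.075 ]
nose [0.5272 0.0572 0.046 ]
head [ 0.575 -0.127  0.058]
c1 [0.5454 0.2123 0.03  ]
c2 [ 0.643  -0.1528  0.03  ]
c3 [ 0.5283 -0.1843  0.03  ]
c4 [0.4299 0.1818 0.03  ]
yaw edges 105.0056265435846 0.3784659773757223
origin from edges [0.51137671 0.108447  ]
bar yaw 104.56416937094545 0.1903915603530189
slot -26.91133426285498
```

```bash
cat >> h.py <<'E'
from scipy.spatial.transform import Rotation as Rn
def delta(p,yaw=None):
    s=manip.read_state(); R=Rn.from_euler('xyz',s['orientation'],degrees=True)
    d=R.inv().apply(np.array(p)-s['tcp_pos']); T=Rn.from_euler('xyz',[180,0,yaw if yaw is not None else s['orientation'][2]],degrees=True)
    return np.r_[d.round(4),(R.inv()*T).as_rotvec(degrees=True).round(2)]
O=np.array([.5115,.1083]); YAW=np.radians(105.)
UX=np.array([np.cos(YAW),np.sin(YAW)]); UY=np.array([-UX[1],UX[0]])
def U(x,y,z): return np.r_[O+UX*x+UY*y,z]
E
python3 - <<'E'
from h import *
print(delta([.48,-.3,.25],15)); print(delta([.50,.05,.22],15))
E
```

```text
[ 0.3516 -0.1813 -0.019  -0.06   -0.      4.58  ]
[ 0.4878 -0.5043  0.0113 -0.06   -0.      4.58  ]
```

Request:
{"fn": "play_rows", "kwargs": {
  "deltas": [
    [0.05,-0.026,-0.003,0,0,1],
    [0.1,-0.052,-0.006,0,0,2],
    [0.15,-0.078,-0.009,0,0,3],
    [0.2,-0.104,-0.012,0,0,4],
    [0.25,-0.13,-0.015,0,0,4.6],
    [0.3,-0.156,-0.019,0,0,4.6],
    [0.352,-0.182,-0.019,0,0,4.6],
    [0.37,-0.24,-0.015,0,0,4.6]
  ],
  "gripper": 0.03
}}

```text
time: 1.1
tcp_pos: [0.4796, -0.2375, 0.2457]
orientation: [180.0, -0.0, 15.0]
ft_force: [0.3, 1.4, 0.3]
grip_width: 0.0303
grasp_force: 0.0
```

Run:
```python
from h import *
s=manip.read_state();print(s['time'],s['tcp_pos'],s['orientation'],s['qd']);print(delta([.50,.05,.22],15))
```

```text
1.1 [ 0.47955864 -0.23750555  0.24571953] [ 1.79977371e+02 -2.80687718e-02  1.50180777e+01] [ 3.97938540e+01 -2.09458339e+01  4.05618645e+01  2.14202210e-02
 -1.77121734e+01  3.91920463e+01]
[ 0.0942 -0.2724  0.0257  0.02   -0.03    0.02  ]
```

Request:
{"fn": "play_rows", "kwargs": {
  "deltas": [
    [0.016,-0.05,0.005,0,0,0],
    [0.035,-0.1,0.01,0,0,0],
    [0.053,-0.155,0.015,0,0,0],
    [0.072,-0.21,0.02,0,0,0],
    [0.094,-0.272,0.026,0,0,0],
    [0.094,-0.272,0.026,0,0,0],
    [0.094,-0.272,0.026,0,0,0]
  ]
}}

```text
time: 1.98
tcp_pos: [0.4981, 0.0484, 0.2201]
orientation: [180.0, 0.0, 15.0]
ft_force: [0.4, -0.2, 0.0]
grip_width: 0.0297
grasp_force: 0.0
```

Run:
```python
from h import *
s=manip.read_state();c=optics.calibration("wrist")
im,d=optics.capture("wrist");np.savez("w1.npz",d=d,**{k:np.array(v) for k,v in c.items()});save("pics/w1.png",cv2.convertScaleAbs(im,alpha=1.3))
print(s['time'],s['tcp_pos'],s['orientation'])
```

```text
1.975 [0.49806394 0.048396   0.22013035] [1.79992517e+02 2.51768849e-02 1.50469781e+01]
```

View pics/w1.png

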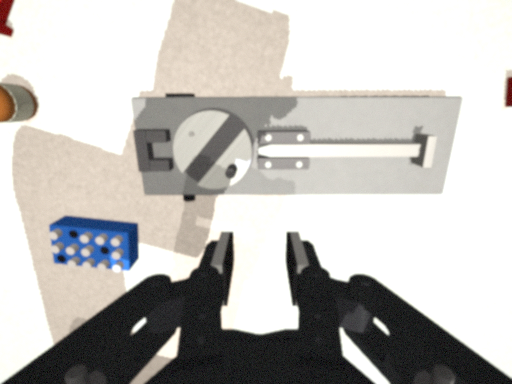

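The wrist view shows the disc centre at (212,150), the slot from (238,117) to (190,179) and the peg at (232,171). The bar's nose is at (258,151), its head top at (429,151), and the deck corners are at (134,97), (461,97), (443,194) and (145,195).

Run:
```python
from h import *
c=dict(np.load("w1.npz"))
P=dict(disc=(212,150,.049),s1=(238,117,.049),s2=(190,179,.049),peg=(232,170,.075),nose=(258,151,.046),head=(429,151,.058),c1=(134,97,.03),c2=(461,97,.03),c3=(443,194,.03),c4=(145,195,.03),keepT=(157,131,.048),keepB=(157,170,.048),cheekT=(284,136,.048),cheekB=(284,164,.048))
W={k:on_z(c,*p) for k,p in P.items()}
for k,w in W.items(): print(k,w.round(4))
f=lambda v: np.degrees(np.arctan2(v[1],v[0]))
print("edge top",f((W['c1']-W['c2'])),"bot",f(W['c4']-W['c3']),"bar",f(W['nose']-W['head']),"slot",f(W['s1']-W['s2']),'peg',f(W['peg']-W['disc']),np.linalg.norm((W['peg']-W['disc'])[:2]))
```

```text
disc [0.5105 0.1071 0.049 ]
s1 [0.5537 0.087  0.049 ]
s2 [0.4701 0.125  0.049 ]
peg [0.5003 0.0787 0.075 ]
nose [0.5225 0.0558 0.046 ]
head [ 0.5743 -0.1281  0.058 ]
c1 [0.5431 0.2086 0.03  ]
c2 [ 0.6413 -0.1544  0.03  ]
c3 [ 0.5283 -0.1883  0.03  ]
c4 [0.4279 0.1801 0.03  ]
keepT [0.5152 0.1714 0.048 ]
keepB [0.4704 0.1647 0.048 ]
cheekT [0.5469 0.032  0.048 ]
cheekB [0.516  0.0227 0.048 ]
edge top 105.13937832088274 bot 105.25496245812528 bar 105.72926157819576 slot -24.424423805613742 peg -109.70477089678901 0.030161712341520954
```

```bash
sed -i 's/^O=.*/O=np.array([.511,.1075]); YAW=np.radians(105.1)/' h.py
python3 - <<'E'
from h import *
print(delta(U(-.0225,.0195,.10),15.1));print(delta(U(-.0225,.0195,.055),15.1))
E
```

```text
[ 0.0085 -0.032   0.1202  0.01    0.02   -0.13  ]
[ 0.0085 -0.032   0.1652  0.01    0.02   -0.13  ]
```

Request:
{"fn": "play_rows", "kwargs": {
  "deltas": [
    [0.0085,-0.032,0.03,0,0,0],
    [0.0085,-0.032,0.08,0,0,0],
    [0.0085,-0.032,0.11,0,0,0],
    [0.0085,-0.032,0.13,0,0,0],
    [0.0085,-0.032,0.15,0,0,0],
    [0.0085,-0.032,0.165,0,0,0],
    [0.0085,-0.032,0.165,0,0,0]
  ]
}}

```text
time: 2.9
tcp_pos: [0.4979, 0.0806, 0.0546]
orientation: [-180.0, 0.1, 14.9]
ft_force: [-0.9, 0.2, 0.3]
grip_width: 0.03
grasp_force: 0.0
```

Run:
```python
from h import *
s=manip.read_state();c=optics.calibration("wrist")
im,d=optics.capture("wrist");np.savez("w2.npz",d=d,**{k:np.array(v) for k,v in c.items()});save("pics/w2.png",cv2.convertScaleAbs(im,alpha=1.0))
print(s['time'],s['tcp_pos'],s['ft_force']);p=s['tcp_pos'][:2]-O;print(p@UX,p@UY)
```

```text
2.9 [0.49789436 0.08056046 0.05460606] [-0.90107684  0.22408     0.34597055]
-0.02259531448964559 0.0196710046771242
```

View pics/w2.png

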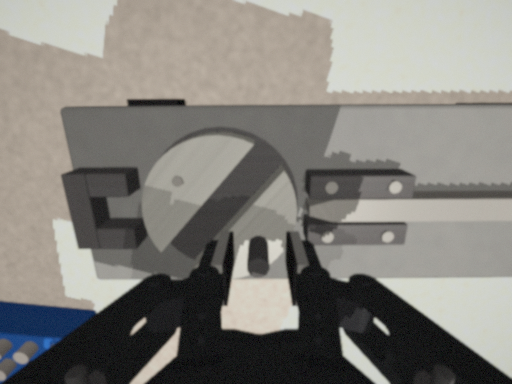

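The peg stands between the fingers at (258,245), and the slot runs at about 45–50° across the disc. Now I push it round.

Request:
{"fn": "play_rows", "kwargs": {
  "deltas": [
    [0,-0.005,0,0,0,0],
    [-0.001,-0.009,0,0,0,0],
    [-0.004,-0.013,0,0,0,0],
    [-0.006,-0.017,0,0,0,0],
    [-0.008,-0.021,0,0,0,0],
    [-0.0095,-0.025,0,0,0,0],
    [-0.01,-0.0285,0,0,0,0],
    [-0.01,-0.0295,0,0,0,0]
  ]
}}

```text
time: 3.95
tcp_pos: [0.4806, 0.1076, 0.0555]
orientation: [180.0, 0.0, 15.0]
ft_force: [-0.7, -3.5, 0.4]
grip_width: 0.0299
grasp_force: 1.4
```

Run:
```python
from h import *
s=manip.read_state();c=optics.calibration("wrist")
im,d=optics.capture("wrist");np.savez("w3.npz",d=d,**{k:np.array(v) for k,v in c.items()});save("pics/w3.png",im)
print(s['time'],s['tcp_pos'],s['ft_force'],s['grip_width']);p=s['tcp_pos'][:2]-O;print(p@UX,p@UY)
```

```text
3.95 [0.48056614 0.10756291 0.05549088] [-0.74724918 -3.50024434  0.42110966] 0.02989604871958917
0.007988897551880123 0.029366671724046264
```

View pics/w3.png

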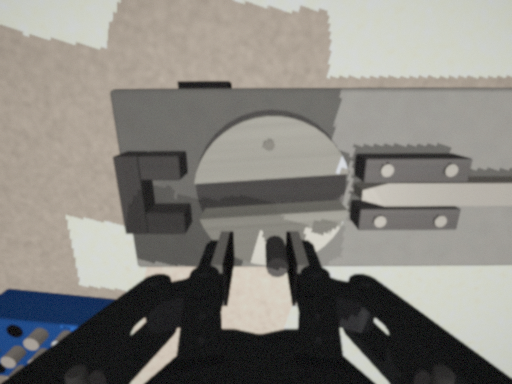

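The slot is nearly in line: its upper rim runs from (197,184) to (345,177), so a few degrees remain. I measure it in an enlarged crop.

Run:
```python
from h import *
im=cv2.imread("pics/w3.png")[100:260,180:480]
cv2.imwrite("pics/c3.png",cv2.resize(cv2.convertScaleAbs(im,alpha=1.3),(795,424),interpolation=cv2.INTER_CUBIC))
```

```text
(no output)
```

View pics/c3.png

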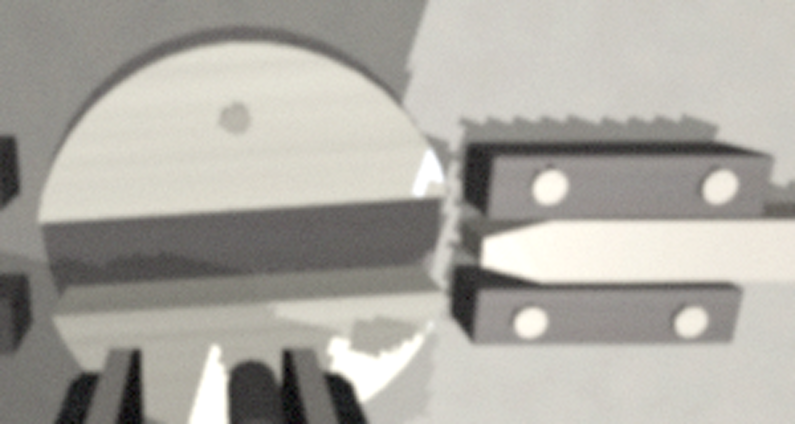

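The slot is 3.5° short of line, measured against the cheek edges, which is 1.9 mm at the peg. I push that much further.

Request:
{"fn": "play_rows", "kwargs": {
  "deltas": [
    [0,-0.001,0,0,0,0],
    [0,-0.0019,0,0,0,0],
    [0,-0.0019,0,0,0,0]
  ]
}}

```text
time: 4.38
tcp_pos: [0.4804, 0.1093, 0.0553]
orientation: [180.0, -0.0, 15.0]
ft_force: [-0.6, -1.5, 0.6]
grip_width: 0.0296
grasp_force: 0.6
```

Run:
```python
from h import *
s=manip.read_state()
im,d=optics.capture("wrist")
print(s['time'],s['tcp_pos'],s['ft_force']);p=s['tcp_pos'][:2]-O;print(p@UX,p@UY)
im=im[100:260,180:480]
save("pics/c4.png",cv2.resize(cv2.convertScaleAbs(im,alpha=1.3),(795,424),interpolation=cv2.INTER_CUBIC))
```

```text
4.375 [0.48043328 0.10926251 0.05530167] [-0.62603856 -1.52908327  0.60132114]
0.009664419887784109 0.029052192283457567
```

View pics/c4.png

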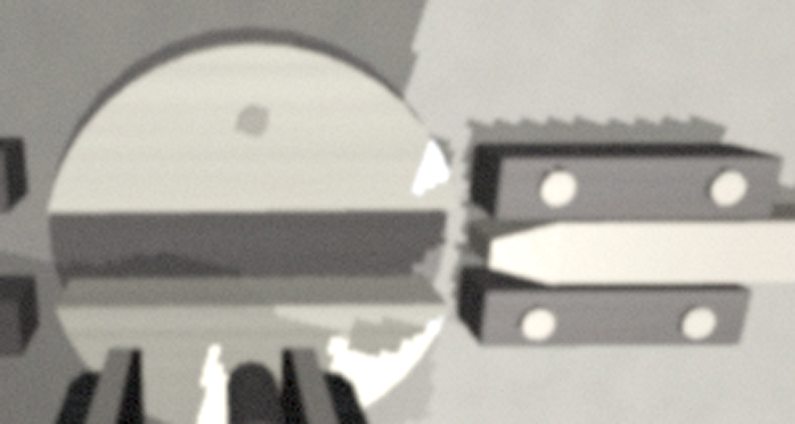

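The slot is now in line to about 0.4°, with its rim running from (50,213) to (445,210). I back off the peg, lift, and go behind the head.

Run:
```python
from h import *
print(delta(U(-.29,0,.125),15.1),delta(U(-.29,0,.040),15.1))
```

```text
[ 0.0297  0.2996 -0.0697  0.     -0.02   -0.12  ] [ 0.0297  0.2996  0.0153  0.     -0.02   -0.12  ]
```

Request:
{"fn": "play_rows", "kwargs": {
  "deltas": [
    [0,0.003,0,0,0,0],
    [0,0.005,-0.005,0,0,0],
    [0,0.005,-0.04,0,0,0],
    [0,0.005,-0.07,0,0,0],
    [0.005,0.03,-0.08,0,0,0],
    [0.01,0.08,-0.08,0,0,0],
    [0.02,0.14,-0.08,0,0,0],
    [0.029,0.2,-0.08,0,0,0]
  ]
}}

```text
time: 5.42
tcp_pos: [0.5607, -0.0784, 0.1359]
orientation: [180.0, -0.0, 15.0]
ft_force: [0.5, 0.2, -0.6]
grip_width: 0.0302
grasp_force: 0.0
```

Run:
```python
from h import *
print(manip.read_state()['tcp_pos'],delta(U(-.29,0,.125),15.1),delta(U(-.29,0,.040),15.1))
```

```text
[ 0.56071491 -0.07837628  0.13586567] [ 0.0006  0.0976  0.0109  0.02   -0.04   -0.1   ] [ 0.0005  0.0976  0.0959  0.02   -0.04   -0.1   ]
```

Request:
{"fn": "play_rows", "kwargs": {
  "deltas": [
    [0,0.05,0.01,0,0,0],
    [0,0.097,0.01,0,0,0],
    [0,0.097,0.03,0,0,0],
    [0,0.097,0.06,0,0,0],
    [0,0.097,0.08,0,0,0],
    [0,0.097,0.093,0,0,0],
    [0,0.097,0.095,0,0,0]
  ],
  "gripper": 0.0,
  "grip_force": 20
}}

```text
time: 6.3
tcp_pos: [0.585, -0.1702, 0.0399]
orientation: [-180.0, 0.0, 15.0]
ft_force: [0.6, -0.1, -0.8]
grip_width: -0.0001
grasp_force: 0.0
```

Run:
```python
from h import *
s=manip.read_state();c=optics.calibration("wrist")
im,d=optics.capture("wrist");np.savez("w5.npz",d=d,**{k:np.array(v) for k,v in c.items()});save("pics/w5.png",im)
print(s['time'],s['tcp_pos'],s['ft_force'],s['grip_width']);p=s['tcp_pos'][:2]-O;print(p@UX,p@UY)
```

```text
6.3 [ 0.58496832 -0.17019543  0.03989994] [ 0.61798282 -0.1257289  -0.77600876] -0.00011609616869000537
-0.28737641559603827 0.0009265223751915019
```

View pics/w5.png

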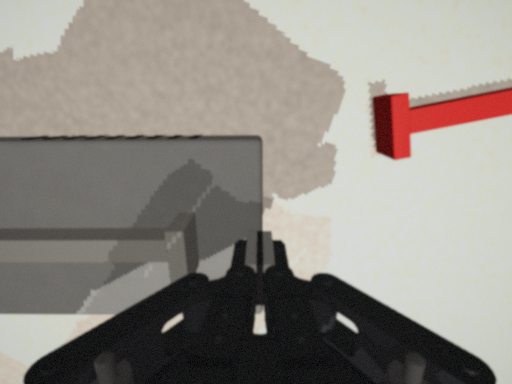

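The fingers stand shut behind the head, which is near (180,245), with clear deck between them. I push along unit +x, which is tool −y.

Request:
{"fn": "play_rows", "kwargs": {
  "deltas": [
    [0,-0.01,0,0,0,0],
    [0,-0.02,0,0,0,0],
    [0,-0.03,0,0,0,0],
    [0,-0.04,0,0,0,0],
    [0,-0.05,0,0,0,0],
    [0,-0.06,0,0,0,0],
    [0,-0.07,0,0,0,0],
    [0,-0.08,0,0,0,0]
  ]
}}

```text
time: 7.35
tcp_pos: [0.5643, -0.0923, 0.0403]
orientation: [180.0, -0.0, 15.0]
ft_force: [0.4, -3.0, 2.9]
grip_width: 0.0001
grasp_force: 1.5
```

Request:
{"fn": "play_rows", "kwargs": {
  "deltas": [
    [0,-0.01,0,0,0,0],
    [0,-0.02,0,0,0,0],
    [0,-0.03,0,0,0,0],
    [0,-0.038,0,0,0,0],
    [0,-0.046,0,0,0,0],
    [0,-0.053,0,0,0,0],
    [0,-0.059,0,0,0,0],
    [0,-0.062,0,0,0,0]
  ]
}}

```text
time: 8.35
tcp_pos: [0.5483, -0.0327, 0.0402]
orientation: [180.0, 0.0, 15.0]
ft_force: [1.2, -2.6, 1.5]
grip_width: -0.0002
grasp_force: 1.3
```

Run:
```python
from h import *
s=manip.read_state();print(s['ft_force']);p=s['tcp_pos'][:2]-O;print(p@UX,p@UY)
```

```text
[ 1.16938121 -2.56751962  1.52797911]
-0.14506699642368473 0.0005441485413357483
```

Now the last stretch in small steps, watching the force.

Request:
{"fn": "play_rows", "kwargs": {
  "deltas": [
    [0,-0.002,0,0,0,0],
    [0,-0.004,0,0,0,0],
    [0,-0.006,0,0,0,0],
    [0,-0.007,0,0,0,0],
    [0,-0.008,0,0,0,0]
  ]
}}

```text
time: 8.98
tcp_pos: [0.5463, -0.0253, 0.0403]
orientation: [180.0, 0.0, 15.0]
ft_force: [0.3, -3.0, 2.0]
grip_width: -0.0002
grasp_force: 1.2
```

Request:
{"fn": "play_rows", "kwargs": {
  "deltas": [
    [0,-0.001,0,0,0,0],
    [0,-0.002,0,0,0,0],
    [0,-0.003,0,0,0,0]
  ]
}}

```text
time: 9.35
tcp_pos: [0.5456, -0.0226, 0.0403]
orientation: [180.0, -0.0, 15.0]
ft_force: [0.9, -10.0, -0.1]
grip_width: 0.0004
grasp_force: 5.0
```

Request:
{"fn": "play_rows", "kwargs": {
  "deltas": [
    [0,-0.0005,0,0,0,0],
    [0,-0.001,0,0,0,0],
    [0,-0.001,0,0,0,0]
  ]
}}

```text
time: 9.72
tcp_pos: [0.5457, -0.0225, 0.0403]
orientation: [179.9, -0.0, 15.0]
ft_force: [0.8, -12.8, -1.2]
grip_width: -0.0001
grasp_force: 6.2
```

The force rises with no further motion, so the nose is on the stop. I back off, lift and check.

Request:
{"fn": "play_rows", "kwargs": {
  "deltas": [
    [0,0.005,0,0,0,0],
    [0,0.02,0,0,0,0],
    [0,0.03,-0.03,0,0,0],
    [0,0.03,-0.08,0,0,0],
    [0,0.03,-0.13,0,0,0],
    [0,0.01,-0.16,0,0,0],
    [0,-0.01,-0.17,0,0,0],
    [0,-0.01,-0.17,0,0,0]
  ]
}}

```text
time: 10.72
tcp_pos: [0.5423, -0.0108, 0.2101]
orientation: [-180.0, 0.0, 15.1]
ft_force: [0.3, -1.1, 0.5]
grip_width: 0.0003
grasp_force: 0.0
```

Run:
```python
from h import *
c=optics.calibration("wrist")
im,d=optics.capture("wrist")
p=(on_z(c,0,0,.05));
def proj(X):
    q=cv2.projectPoints(np.array([X]),cv2.Rodrigues(np.array(c["R"]))[0],np.array(c["t"]),c["camera_matrix"],np.array([c["k1"],0,0,0.]))[0][0,0];return q
print(proj(U(0,0,.049)),proj(U(.075,0,.046)),proj(U(-.122,0,.058)))
u,v=proj(U(-.0,0,.049)).astype(int);x=max(0,u-110);y=max(0,v-70)
im=im[y:y+150,x:x+260];print(x,y)
save("pics/c6.png",cv2.resize(im,None,fx=3,fy=3,interpolation=cv2.INTER_CUBIC))
```

```text
[151.39499508 174.86602752] [ 87.45679343 174.25931548] [258.43886595 176.86444809]
41 104
```

View pics/c6.png

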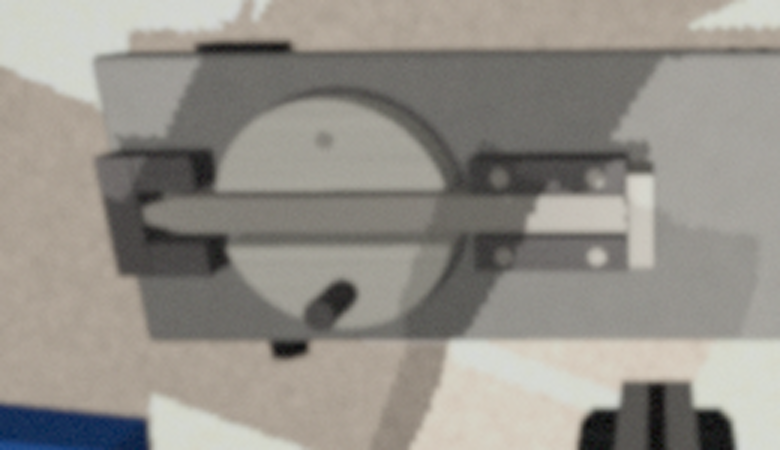

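The final view shows the bar right through the slot, with its nose on the stop at crop (145,215) and its head up against the guide at (640,220). The gripper is clear of everything.

```bash
python3 -c "
from h import *
print(workorder.job_done())"
```

```text
the job is handed in; nothing more can be done
None
```

The drive shaft is locked and the job handed in at about 11 s: the slot is lined up to about 0.4°, the bar is through it and stopped firm at the stop, and I touched none of the loose items.

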